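# Hold a sample tube down in the sprung well of a tube reader

### The job

Take the purple-capped sample tube out of the grey two-place stand by its cap, lower it upright into the reader's well and press it down gently against the sprung plunger until the plunger is fully home at its hard stop. Finish while still gripping the cap and holding the tube down there (the spring would push it out again): press with about 10 to 15 N and never with more than 25 N on the reader. Leave the yellow-capped tube, the amber bottle and the timer where they are.

Things in the scene. Friction and masses are not known exactly. Their poses are not given: they have to be found in the camera images.
- purple_tube_mid (a point): Centre, half-way up, of the loose PURPLE-capped tube to use: 81 mm tall, about 15 g, a clear body 13 mm across with a rounded lower end, and a purple cap 16 mm across over its top 21 mm (cap's middle 30 mm above this point). z runs up the tube. It starts upright in one of the stand's two places, cap 68 to 89 mm above the table.
- yellow_tube_mid (a point): Centre, half-way up, of the other tube, of the same size and with a YELLOW cap, in the other place of the stand. To be left alone.
- stand: Fixed grey block, 100 mm (its x) by 44 mm (its y) by 50 mm tall on a 6 mm foot plate of 112 by 56 mm, with a plain white label strip on each long side; origin at the centre of its underside. Two round holes 14 mm wide and 42 mm deep, at x = -32 mm and x = +32 mm, hold the two tubes; which tube is in which hole varies.
- reader: Fixed tube reader: a white block 80 by 80 mm on a black base 90 by 90 mm, with a black round funnel 39 mm across on top, 70 mm tall in all; origin at the centre of its underside, z up. The block's flat top is 60 mm above the table. On its front face (-x) an orange pointer moves down with the plunger, from 42 mm above the table to a green mark at 30 mm.
- well_mouth (a point): Centre of the well's mouth: the top of the funnel, 70 mm above the table, on the well's vertical axis. The funnel narrows from 27 to 15 mm across over its 10 mm depth; below, the bore is 15 mm across. The plunger's top lies 28 mm below this point when free, 40 mm at the hard stop, where the tube's centre is level with this point and the cap still 20 mm above the funnel.
- plunger (a joint): Travel of the sprung plunger in the well, in m: 0 when up and free, 0.012 when pressed down to its hard stop. The spring resists with 2 N at the start and 6 N at the stop; beyond that the plunger does not move and the force rises steeply.
- amber_bottle: Loose brown bottle with a black cap, 46 mm across, 98 mm tall, origin at the centre of its underside. To be left alone.
- timer: Loose white wind-up timer with a black knob, 66 by 66 by 44 mm, origin at the centre of its underside. To be left alone.
- purple_tube: The same purple-capped tube; origin at the centre of its lower end (40.5 mm below its middle), z up along the tube. More purple-capped tubes stand in the blue racks behind, fixed: not those.

How it is judged:
By the outcome, as a careful person would: the job done as asked, in the order asked, and still so for the second after the job is handed in, while the arm keeps its last pose, push and grip.
It also fails if it takes over 35 s, if anything falls off the work surface, if the arm or the gripper's body presses on something with over 40 N, if the wrist force passes 120 N, or if a joint passes its speed limit or range.

### The arm

A 6-joint arm with a two-finger parallel gripper is mounted at the origin on a cart in front of the work surface, level with it; the furniture and walls round the work are solid. World frame = base frame: x ahead of the robot, y to its left, z up, the work surface at z = 0. Lengths are in m, angles in rad, forces in N, time in s.
With the tool pointing down it reaches from about 0.375 to 0.9 m from the base axis. Payload 3.1 kg.
Tool frame: the origin (TCP) lies where the fingers leave the gripper's body, on its centre line; the fingertips stand 73 mm ahead of it and the grasp point (between the pads) lies 54 mm ahead of it; z points along the fingers, y is the line along which they close (so a half turn about z gives the same grasp; the last joint's range is limited). The gripper opens to 85 mm and grips with 20 to 120 N. Pads are 22 mm wide; open, the fingers measure 114 mm over their backs; the gripper's body (76 mm by 85 mm) begins 54 mm behind the grasp point. The pads swing forward as they close: fully open they stand 13 mm farther back than shut.
Start: joints at [1.131, 0.527, 1.433, -0, 1.181, -0.178], TCP at [0.162, 0.604, 0.304] pointing down, gripper open.
Joint ranges: [-3.08, 3.08], [-0.75, 2.2], [0.22, 2.44], [-1.43, 4.57], [0, 2.65], [-2.85, 2.85]. Speed limits (rad/s): [2.79, 2.79, 3.14, 3.14, 3.14, 3.14].

### API

Orientations are given as a unit quaternion [x, y, z, w].
In Python, from station import manip gives the robot as it stands.
- The arm moves only by the tool step_arm, never from a script. Its argument "moves" is one flat list of numbers, 5 for each row, row after row: the opening, from 0 (shut) to 1 (fully open), then the shift along the world's x, y, z scaled (see below), then the turn about the world's z scaled (see below). In form: [fingers, x, y, z, yaw, fingers, x, y, z, yaw, ...]. A call has 1 to 12 rows; each row is the pose to reach, as a shift and turn from the pose commanded when the call began, turning the shorter way round; what a row does not reach only later rows make up. The controller multiplies each number of a shift by 200 mm and each number of a turn by pi rad. A row lasts 1/8 s, in which the tool goes at most 62.5 mm and 10.7 degrees, less where a joint would pass 70% of its speed; a pose out of reach is approached as far as the arm can. A call with a number of a shift or a turn outside -1 to 1 is refused whole. A call with a gripper value outside its range is refused whole. The fingers move at their own pace and stop on an object; "grip_force" is the grip in N (left out, the last holds). Time passes only in rows, so rows that repeat a pose let the fingers close. It gives the time, the measured TCP pose, the force, the opening and the grip force at its end, in the units of the state.
- manip.sense(): the state, without advancing time (a new reading comes with each control period).
- manip.snapshot(name): name is "side" or "top" or "wrist"; returns a dict with "color" (384x512x3 uint8, blue, green, red), "z_map" (384x512 float32, m along the optical axis (not along the pixel's ray), 0 where there is no reading), "fovy" (degrees; the focal length in pixels is half the picture's height over the tangent of half this angle, whatever the lens; pixels are square), "cx", "cy" (the principal point, pixels), "k1" (the pictures are not rectified: a ray, as slopes to the right and down, at radius r is drawn at 1 + k1 r^2 times it, then the intrinsics apply), "R" (3x3) and "t" (3): a world point X has camera coordinates R X + t; the wrist camera has in their place "mount" (4x4, takes a point from camera to tool coordinates, whose origin is the TCP and whose axes are the flange's). Camera axes: x right, y down, z forward; pixel columns grow to the right and rows downward; lengths in m; the calibration is good to about 2 mm. A picture is of the moment at which its call begins: read the wrist's pose just before it.
- manip.sign_off(): hands the job in; it is judged then, once.
The state is a dict: "t": time; "q": joint angles; "qd": joint speeds; "tau": joint torques, N m; "tcp_pos": TCP position; "tool_rot": TCP orientation; "force": force on the tool from outside, world axes, zero at the start; "ft_torque": the same for the moment, N m; "finger_gap": opening from 0.0 (shut) to 1.0 (fully open); "gripper_force": force on a finger pad.
Only numpy, scipy, OpenCV 4.12 (cv2) and the standard library are available. Lean on these libraries where they do the work, as an engineer would, in place of code of your own. Each camera call takes 0.05 s, during which the arm holds its last target. There are 200 camera calls.

## Working session

There is one attempt and no reset: what is moved stays moved. The work goes in short steps, Python scripts to look and compute and a tool call to move; the robot and the scene stay as the last step left them, time stands still between calls to the robot, and variables do not carry over. Pictures are saved under pics/ and viewed, at most 10 in all, crops included, and the job is handed in when it is done.

Besides the shell and the picture viewer there is one more tool, called after "Call:" in YAML: its name, and indented under it one key for each argument. step_arm: Moves the arm, as the interface text tells. Its arguments: {"type":"object","properties":{"moves":{"type":"array","items":{"type":"number"}},"grip_force":{"type":"number"}},"required":["moves"]}

```bash
mkdir -p pics
cat > h.py <<'E'
import numpy as np, cv2, pickle
from station import manip
from scipy.spatial.transform import Rotation as Ro
def snap(n):
    s=manip.sense(); d=manip.snapshot(n)
    if n=="wrist":
        T=np.eye(4); T[:3,:3]=Ro.from_quat(s["tool_rot"]).as_matrix(); T[:3,3]=s["tcp_pos"]
        M=T@np.array(d["mount"]); d["R"]=M[:3,:3].T; d["t"]=-d["R"]@M[:3,3]
    return d
def K(d):
    f=192/np.tan(np.radians(d["fovy"])/2)
    return np.array([[f,0,d["cx"]],[0,f,d["cy"]],[0,0,1.]]),np.array([d["k1"],0,0,0.])
def ray(d,uv):
    k,D=K(d); p=cv2.undistortPoints(np.array(uv,float).reshape(-1,1,2),k,D).reshape(-1,2)
    R=np.array(d["R"]); c=-R.T@np.array(d["t"])
    return c,np.c_[p,np.ones(len(p))]@R
def plane(d,uv,z):
    c,r=ray(d,uv); return c+r*((z-c[2])/r[:,2:])
def cloud(d):
    v,u=np.mgrid[0:384,0:512]; c,r=ray(d,np.c_[u.ravel(),v.ravel()])
    return (c+r*d["z_map"].reshape(-1,1)).reshape(384,512,3)
def proj(d,X):
    k,D=K(d); return cv2.projectPoints(np.array(X,float).reshape(-1,1,3),cv2.Rodrigues(np.array(d["R"]))[0],np.array(d["t"],float),k,D)[0].reshape(-1,2)
E
python3 - <<'E'
from h import *
s=manip.sense(); print({k:np.round(v,4) for k,v in s.items()})
ims=[]
for n in("side","top","wrist"):
    d=snap(n); pickle.dump(d,open(n+".pkl","wb")); cv2.imwrite(f"pics/{n}0.png",d["color"])
    print(n,-np.array(d["R"]).T@d["t"],np.array(d["R"])[2],d["fovy"],d["k1"])
E
```

```text
{'t': np.float64(0.0), 'q': array([ 1.1305,  0.5285,  1.4339,  0.    ,  1.1814, -0.1785]), 'qd': array([-0.0001,  0.0002, -0.0009, -0.0016,  0.0005, -0.0008]), 'tau': array([-1.30000e-03, -4.42353e+01, -1.78019e+01, -5.00000e-04,
        8.40000e-03,  0.00000e+00]), 'tcp_pos': array([0.1615, 0.6032, 0.3029]), 'tool_rot': array([ 1.305e-01,  9.914e-01, -1.000e-03, -3.000e-04]), 'force': array([ 0.0119, -0.0412, -0.9981]), 'ft_torque': array([ 0.0145,  0.0387, -0.0002]), 'gripper_force': np.float64(0.0), 'finger_gap': np.float64(1.0015)}
side [0.40544953 0.92447732 0.54396367] [ 0.21920421 -0.79494439 -0.56569685] 43.877317164499985 0.0225760620288304
top [0.52028851 0.25066433 0.93531688] [ 0.05588113  0.0106158  -0.99838099] 53.42215753702125 -0.12880969037463602
wrist [0.09500349 0.62180746 0.37288968] [ 0.26114679 -0.07252941 -0.96257043] 65.57464660691383 -0.0026361947462394853
```

View pics/top0.png

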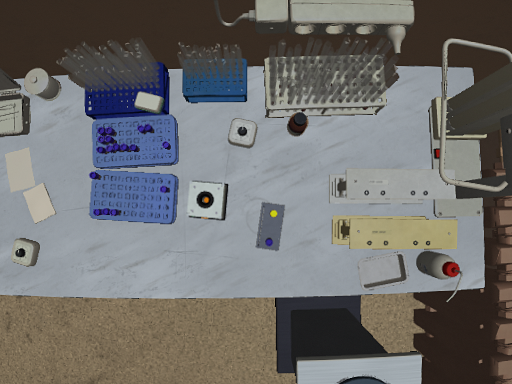

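View pics/side0.png

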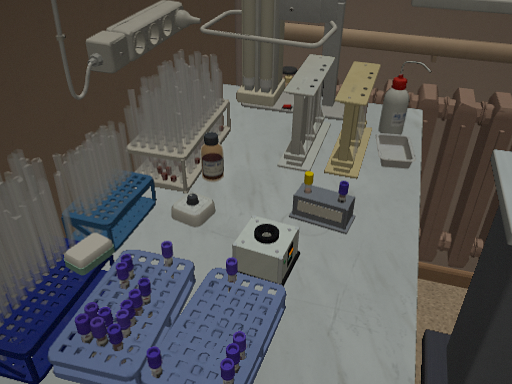

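The top view shows the purple cap at about (269,241), the yellow cap at (274,213) and the reader's funnel at (206,200). In the side view the purple cap is at (344,188) and the funnel at (267,233). Next I measure these in both views.

Run:
```python
from h import *
D={n:pickle.load(open(n+".pkl","rb")) for n in("side","top")}
def blob(n,m,win):
    u0,u1,v0,v1=win; mm=np.zeros_like(m,np.uint8); mm[v0:v1,u0:u1]=m[v0:v1,u0:u1]
    k,l,st,c=cv2.connectedComponentsWithStats(mm); i=1+np.argmax(st[1:,4]); return c[i],st[i],l==i
for n,wp,wy,wf in(("top",(255,285,230,252),(262,286,204,224),(190,222,184,216)),("side",(333,356,175,205),(300,320,166,192),(248,288,220,248))):
    d=D[n]; h=cv2.cvtColor(d["color"],cv2.COLOR_BGR2HSV); P=cloud(d)
    pur=(h[...,0]>115)&(h[...,0]<150)&(h[...,1]>110); yel=(h[...,0]>20)&(h[...,0]<35)&(h[...,1]>150); blk=(h[...,2]<60)
    for nm,m,w in(("pur",pur,wp),("yel",yel,wy),("fun",blk,wf)):
        c,st,l=blob(n,m,w); z={"pur":.0785 if n=="side" else .089,"yel":.0785 if n=="side" else .089,"fun":.07}[nm]
        q=P[l]; print(n,nm,c.round(1),st,plane(d,[c],z).round(4), "depth med",np.median(q,0).round(4), "max z",np.percentile(q[:,2],95).round(4))
    if n=="top":
        # stand top & reader top by depth
        for nm,lo,hi,w in(("stand",.045,.056,(245,295,195,258)),("rdr",.056,.064,(180,235,175,225))):
            m=(P[...,2]>lo)&(P[...,2]<hi); c,st,l=blob(n,m,w); pts=P[l][:,:2].astype(np.float32); print(nm,st,cv2.minAreaRect(pts))
    cv2.imwrite(f"pics/{n}_crop.png",cv2.resize(d["color"][170:260,180:300] if n=="top" else d["color"][160:290,220:370],None,fx=5,fy=5,interpolation=cv2.INTER_CUBIC))
```

```text
top pur [268.8 242. ] [266 239   7   7  41] [[0.45   0.2265 0.089 ]] depth med [0.4498 0.2259 0.0867] max z 0.0906
top yel [273.1 213.1] [270 210   7   7  39] [[0.5136 0.2155 0.089 ]] depth med [0.5138 0.2158 0.0891] max z 0.0917
top fun [204.6 199.2] [197 192  16  16 173] [[0.5479 0.3699 0.07  ]] depth med [0.5481 0.37   0.0695] max z 0.073
stand [258 204  26  46 732] ((0.48210009932518005, 0.220717191696167), (0.04487917944788933, 0.10019353777170181), 80.61859130859375)
rdr [187 181  38  39 952] ((0.546475887298584, 0.3704967796802521), (0.0818142518401146, 0.08145773410797119), 83.91328430175781)
side pur [343.3 187.6] [339 181  10  14 111] [[0.4523 0.2265 0.0785]] depth med [0.4522 0.2311 0.0821] max z 0.0877
side yel [308.5 177.3] [304 171  10  14 107] [[0.5168 0.2129 0.0785]] depth med [0.5161 0.2191 0.0811] max z 0.0885
side fun [266.2 233.1] [254 224  25  19 352] [[0.5495 0.375  0.07  ]] depth med [0.5508 0.37   0.0678] max z 0.0701
```

View pics/top_crop.png

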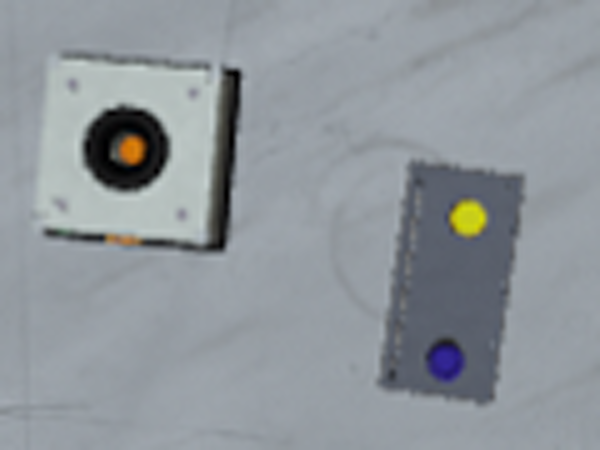

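The crop shows the purple cap at the stand's near end, the well empty with its orange plunger visible, and nothing blocking the approach. Now the approach.

Call:
step_arm:
  moves: [0.6, 0.25, -0.3, 0, 0.03, 0.6, 0.5, -0.6, 0, 0.03, 0.6, 0.72, -0.94, 0, 0.03, 0.6, 0.72, -0.94, 0, 0.03]

```text
t: 0.65
tcp_pos: [0.3067, 0.4137, 0.3037]
tool_rot: [0.084, 0.996, -0.0, -0.0]
force: [1.5, -1.0, 0.2]
finger_gap: 0.603
gripper_force: 0.0
```

Call:
step_arm:
  moves: [0.6, 0.25, -0.3, 0, 0, 0.6, 0.5, -0.6, -0.1, 0, 0.6, 0.725, -0.94, -0.25, 0, 0.6, 0.725, -0.94, -0.25, 0, 0.6, 0.725, -0.94, -0.25, 0, 0.6, 0.725, -0.94, -0.25, 0]

```text
t: 1.4
tcp_pos: [0.4504, 0.2276, 0.2537]
tool_rot: [0.084, 0.996, 0.0, -0.001]
force: [0.3, -0.1, -0.4]
finger_gap: 0.601
gripper_force: 0.0
```

```bash
cat > m.py <<'E'
from h import *
import sys
s=manip.sense(); print(s["t"],np.round(s["tcp_pos"],4),np.round(s["tool_rot"],4),np.round(s["force"],2),s["finger_gap"])
d=snap("wrist"); pickle.dump(d,open(sys.argv[1]+".pkl","wb")); cv2.imwrite(f"pics/{sys.argv[1]}.png",d["color"])
h=cv2.cvtColor(d["color"],cv2.COLOR_BGR2HSV); P=cloud(d)
for nm,m in(("pur",(h[...,0]>115)&(h[...,0]<150)&(h[...,1]>110)),("yel",(h[...,0]>20)&(h[...,0]<35)&(h[...,1]>150))):
    k,l,st,c=cv2.connectedComponentsWithStats(m.astype(np.uint8))
    for i in range(1,k):
        if st[i,4]<150: continue
        q=P[l==i]; q=q[(q[:,2]>.03)&(q[:,2]<.15)]
        if len(q)<50: continue
        zt=np.percentile(q[:,2],97); t=q[q[:,2]>zt-.004]
        (x,y),r=cv2.minEnclosingCircle(t[:,:2].astype(np.float32)); print(nm,st[i],"ztop",zt.round(4),"circ",np.round([x,y,r],4),"mean",t.mean(0).round(4))
E
python3 m.py w1
```

```text
1.4 [0.4504 0.2276 0.2537] [ 8.420e-02  9.965e-01  0.000e+00 -6.000e-04] [ 0.31 -0.11 -0.39] 0.6006273513934941
pur [241 181  19  23 347] ztop 0.0891 circ [0.4503 0.2261 0.0079] mean [0.4502 0.226  0.0877]
yel [242 249  17  24 177] ztop 0.089 circ [0.5143 0.2148 0.0076] mean [0.5113 0.2147 0.0877]
```

View pics/w1.png

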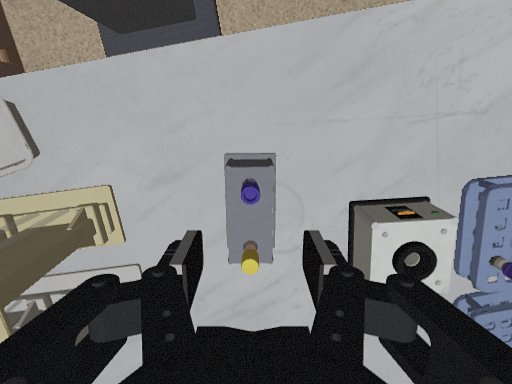

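The wrist view shows the purple cap at (250,192), centred between the fingers, and the yellow tube behind it at (250,262), clear of them. I'll descend and grip.

Call:
step_arm:
  moves: [0.6, 0, -0.007, -0.25, 0, 0.6, 0, -0.007, -0.45, 0, 0.6, 0, -0.007, -0.55, 0, 0.6, 0, -0.007, -0.605, 0, 0.6, 0, -0.007, -0.605, 0, 0.6, 0, -0.007, -0.605, 0]

```text
t: 2.2
tcp_pos: [0.4511, 0.2269, 0.1338]
tool_rot: [0.083, 0.997, 0.0, 0.001]
force: [-0.2, 0.1, -0.6]
finger_gap: 0.598
gripper_force: 0.0
```

Call:
step_arm:
  moves: [0.1, 0, 0, 0, 0, 0.1, 0, 0, 0, 0, 0.1, 0, 0, 0, 0, 0.1, 0, 0, 0, 0, 0.1, 0, 0, 0, 0, 0.1, 0, 0, 0, 0, 0.1, 0, 0, 0, 0, 0.1, 0, 0, 0, 0]
  grip_force: 60

```text
t: 3.2
tcp_pos: [0.4511, 0.2262, 0.1333]
tool_rot: [0.084, 0.996, 0.0, 0.001]
force: [0.0, -1.1, 5.5]
finger_gap: 0.162
gripper_force: 58.7
```

Call:
step_arm:
  moves: [0.1, 0, 0, 0.05, 0, 0.1, 0, 0, 0.12, 0, 0.1, 0, 0, 0.25, 0, 0.1, 0, 0, 0.45, 0, 0.1, 0, 0, 0.55, 0, 0.1, 0, 0, 0.6, 0, 0.1, 0, 0, 0.6, 0, 0.1, 0, 0, 0.6, 0]

```text
t: 4.2
tcp_pos: [0.4501, 0.2262, 0.2521]
tool_rot: [0.084, 0.996, -0.0, -0.001]
force: [-0.6, -0.2, -0.2]
finger_gap: 0.163
gripper_force: 58.6
```

```bash
python3 m.py w2
python3 - <<'E'
from h import *
for n in("side","top"):
    d=snap(n); pickle.dump(d,open(n+"2.pkl","wb"))
    if n=="side": cv2.imwrite("pics/side2.png",cv2.resize(d["color"][60:300,200:440],None,fx=2.4,fy=2.4,interpolation=cv2.INTER_CUBIC))
# funnel from wrist images: outer circle at z=.07
for n in("w1","w2"):
    d=pickle.load(open(n+".pkl","rb")); P=cloud(d); g=P[...,2]; dark=d["color"].max(2)<70
    m=dark&(g>.066)&(g<.075)&(abs(P[...,0]-.548)<.03)&(abs(P[...,1]-.37)<.03)
    q=P[m]; 
    if len(q)>50: print(n,len(q),q.mean(0),cv2.minEnclosingCircle(q[:,:2].astype(np.float32)))
    m=(g>.057)&(g<.063)&(abs(P[...,0]-.548)<.06)&(abs(P[...,1]-.37)<.06)&(d["color"].min(2)>90)
    q=P[m].astype(np.float32)
    if len(q)>50: print("top",cv2.minAreaRect(q[:,:2]))
E
```

```text
4.2 [0.4501 0.2262 0.2521] [ 8.370e-02  9.965e-01 -3.000e-04 -1.000e-03] [-0.55 -0.25 -0.16] 0.16284957698689828
w1 723 [0.54683859 0.36947145 0.06904226] ((0.5486451983451843, 0.36889877915382385), 0.019440216943621635)Traceback (most recent call last):
  File "<stdin>", line 13, in <module>
cv2.error: OpenCV(4.12.0) /io/opencv/modules/imgproc/src/convhull.cpp:143: error: (-215:Assertion failed) total >= 0 && (depth == CV_32F || depth == CV_32S) in function 'convexHull'
```

View pics/side2.png

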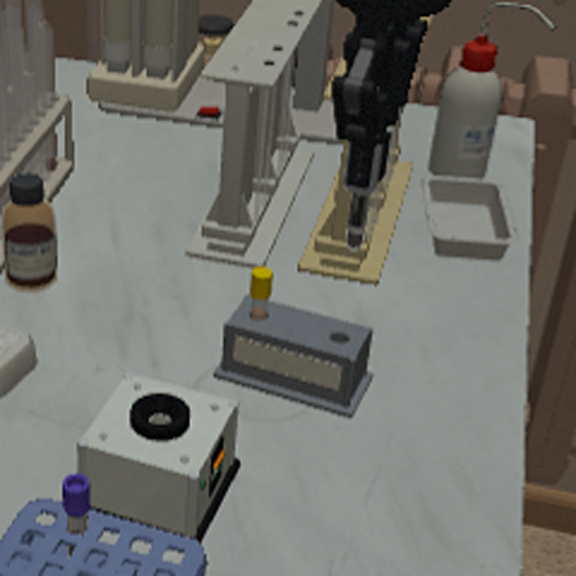

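View pics/w2.png

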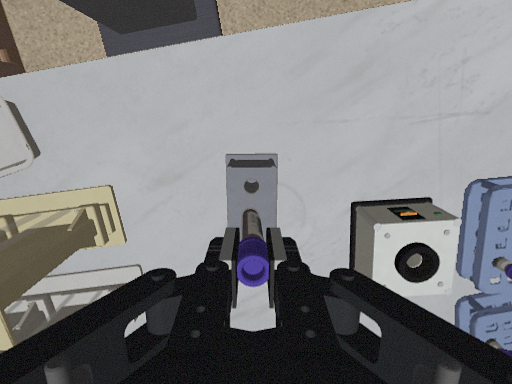

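The side view shows the tube lifted clear and hanging from the fingers, its lower end at about (357,242) in the crop. The yellow tube is untouched. In the wrist view the lower end is at (250,211). Next I check the tilt and refine the well position.

Run:
```python
from h import *
s=manip.sense(); x,y,z=s["tcp_pos"]
w=pickle.load(open("w2.pkl","rb")); sd=pickle.load(open("side2.pkl","rb"))
b=[x,y,z-.1325+.008]; c=[x,y,z-.1325+.089]
print("wrist pred bottom/top",proj(w,[b,c])," hole",proj(w,[[.4505,.2262,.05]]),"side bottom/top",proj(sd,[b,c]).round(1))
a,r=ray(w,[[250,212]]);print(plane(w,[[250,212]],b[2]+.003),plane(sd,[[348.8,160]],b[2]+.003))
for n in("w1","w2"):
    d=pickle.load(open(n+".pkl","rb")); g=cv2.cvtColor(d["color"],cv2.COLOR_BGR2GRAY)
    m=np.zeros_like(g); m[235:292,385:447]=(g[235:292,385:447]<70)*255
    k,l,st,cc=cv2.connectedComponentsWithStats(m); i=1+np.argmax(st[1:,4]); m=(l==i).astype(np.uint8)
    cs=max(cv2.findContours(m,0,1)[0],key=cv2.contourArea).reshape(-1,2)
    p=plane(d,cs,.07)[:,:2].astype(np.float32); print(n,st[i],cv2.minEnclosingCircle(p),cv2.fitEllipse(p))
sd=pickle.load(open("side.pkl","rb"));g=cv2.cvtColor(sd["color"],cv2.COLOR_BGR2GRAY)
m=np.zeros_like(g); m[220:248,248:288]=(g[220:248,248:288]<60)*255
cs=max(cv2.findContours(m,0,1)[0],key=cv2.contourArea).reshape(-1,2); print("side",cv2.fitEllipse(plane(sd,cs,.068)[:,:2].astype(np.float32)))
```

```text
wrist pred bottom/top [[251.91031534 211.59396534]
 [251.36981403 274.81461661]]  hole [[252.19431001 184.18245877]] side bottom/top [[347.9 163.6]
 [354.  119.8]]
[[0.44933635 0.22504132 0.13049972]] [[0.45007382 0.21915483 0.13049972]]
w1 [ 385  242   52   50 1741] ((0.5570526123046875, 0.36502528190612793), 0.03182647377252579) ((0.5552443265914917, 0.3641226291656494), (0.04626709967851639, 0.05887465924024582), 78.91426086425781)
w2 [ 395  243   44   39 1177] ((0.5460206866264343, 0.36709630489349365), 0.021862592548131943) ((0.5461711883544922, 0.36689111590385437), (0.037334706634283066, 0.04328951984643936), 130.66921997070312)
side ((0.5502115488052368, 0.3723444938659668), (0.038209617137908936, 0.04438232630491257), 12.863202095031738)
```

Call:
step_arm:
  moves: [0.1, 0.12, 0.17, 0, 0, 0.1, 0.25, 0.36, 0, 0, 0.1, 0.37, 0.54, 0, 0, 0.1, 0.46, 0.67, 0, 0, 0.1, 0.492, 0.715, 0, 0, 0.1, 0.492, 0.715, 0, 0, 0.1, 0.492, 0.715, 0, 0]

```text
t: 5.22
tcp_pos: [0.5482, 0.3682, 0.2525]
tool_rot: [0.084, 0.996, -0.001, -0.001]
force: [0.7, 0.6, 0.3]
finger_gap: 0.161
gripper_force: 58.6
```

```bash
python3 m.py w3
python3 - <<'E'
from h import *
d=snap("side"); pickle.dump(d,open("side3.pkl","wb"))
a=cv2.resize(d["color"][100:260,200:340],None,fx=3.3,fy=3.3,interpolation=cv2.INTER_CUBIC)
w=pickle.load(open("w3.pkl","rb")); b=cv2.resize(w["color"][130:310,180:330],None,fx=2,fy=2,interpolation=cv2.INTER_CUBIC)
b=cv2.resize(b,(320,528)); cv2.imwrite("pics/c3.png",np.hstack([a[:528,:460],b]))
x,y,z=manip.sense()["tcp_pos"]
print("funnel predicted wrist",proj(w,[[.5486,.3693,.07],[x,y,z-.1245]]))
P=cloud(w); c=w["color"]; dark=c.max(2)<70
m=dark&(P[...,2]>.066)&(P[...,2]<.075)&(abs(P[...,0]-.548)<.03)&(abs(P[...,1]-.37)<.03); q=P[m]
if len(q)>30: print(len(q),q.min(0),q.max(0))
E
```

```text
5.225 [0.5482 0.3682 0.2525] [ 8.400e-02  9.965e-01 -7.000e-04 -1.000e-03] [0.71 0.57 0.3 ] 0.16070560828537567
pur [486 110  26  21 446] ztop 0.0838 circ [0.5236 0.5779 0.0074] mean [0.5233 0.5745 0.0824]
pur [352 191  26  23 403] ztop 0.0843 circ [0.5741 0.4629 0.0078] mean [0.5737 0.4625 0.0829]
pur [ 432  265   80   91 2815] ztop 0.0838 circ [0.6927 0.5595 0.0411] mean [0.6794 0.5649 0.0823]
yel [ 57 174  26  20 251] ztop 0.0883 circ [0.5144 0.2174 0.0072] mean [0.5139 0.2207 0.0866]
funnel predicted wrist [[253.5629665  189.46854441]
 [252.1927421  211.99458011]]
924 [0.53045566 0.35083781 0.06600187] [0.56757063 0.38831744 0.07181621]
```

View pics/c3.png

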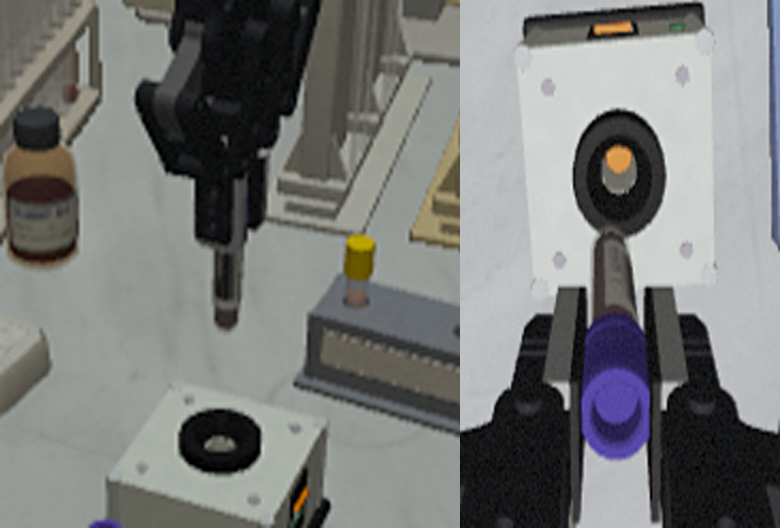

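The side crop shows the tube hanging above the funnel, its lower end at (226,327) and the funnel centre at (220,441). In the wrist crop the funnel centre is at (619,172) and the tube tip at (612,232), so a small correction to +y is needed. I'll check x from the side view.

Run:
```python
from h import *
d=pickle.load(open("side3.pkl","rb")); x,y,z=manip.sense()["tcp_pos"]; zb=z-.1245
print(proj(d,[[x,y,zb],[x,y,zb+.02],[.549,.3698,.07],[.550,.3698,.07],[.549,.3708,.07]]).round(2))
g=d["color"]
for v in (186,190,194,197): print(v,g[v,258:280].astype(int).sum(1))
gr=cv2.cvtColor(g,cv2.COLOR_BGR2GRAY); m=np.zeros_like(gr); m[222:246,250:284]=gr[222:246,250:284]<60
cs=max(cv2.findContours(m,0,1)[0],key=cv2.contourArea); print(cv2.boundingRect(cs))
```

```text
[[268.9  200.16]
 [269.25 189.08]
 [267.39 231.14]
 [266.77 231.01]
 [267.22 231.53]]
186 [450 437 435 437 450 471 312 101  60  95  52 101 140 229 187 396 451 437
 436 437 445 447]
190 [444 442 444 441 450 463 334 215 172 138  82 143 178 253 192 431 461 450
 438 435 443 450]
194 [443 441 430 433 440 460 425 165 118 147 159 162 152 104 365 476 465 460
 459 450 449 451]
197 [447 447 442 433 439 449 423 184 125 130 136 135 129 147 431 471 466 465
 461 459 453 450]
(254, 224, 25, 19)
```

Call:
step_arm:
  moves: [0.1, 0.006, 0.01, 0, 0, 0.1, 0.006, 0.01, -0.12, 0, 0.1, 0.006, 0.01, -0.22, 0, 0.1, 0.006, 0.01, -0.26, 0, 0.1, 0.006, 0.01, -0.29, 0, 0.1, 0.006, 0.01, -0.32, 0, 0.1, 0.006, 0.01, -0.32, 0]

```text
t: 6.2
tcp_pos: [0.5503, 0.3713, 0.1888]
tool_rot: [0.084, 0.996, -0.0, -0.0]
force: [-0.5, -0.3, -0.3]
finger_gap: 0.161
gripper_force: 58.6
```

```bash
python3 m.py w4 | head -1
python3 - <<'E'
from h import *
d=snap("side"); pickle.dump(d,open("side4.pkl","wb"))
a=cv2.resize(d["color"][150:285,215:335],None,fx=3.3,fy=3.3,interpolation=cv2.INTER_CUBIC)
w=pickle.load(open("w4.pkl","rb")); b=cv2.resize(w["color"][130:310,180:330],(371,445),interpolation=cv2.INTER_CUBIC)
cv2.imwrite("pics/c4.png",np.hstack([a[:445],b]))
E
```

```text
6.2 [0.5503 0.3713 0.1888] [ 8.370e-02  9.965e-01 -0.000e+00 -1.000e-04] [-0.54 -0.31 -0.28] 0.16108267246086141
```

View pics/c4.png

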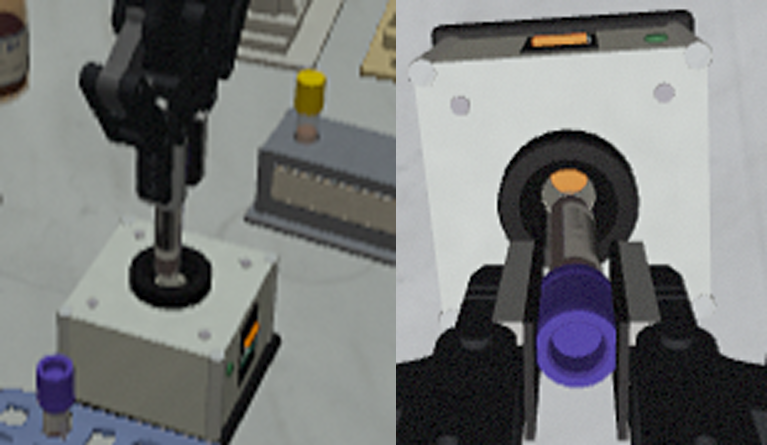

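The tip is inside the funnel with no contact force. In the wrist crop the tube is about 1.5 mm to +y of the funnel centre (573 against 568), so I correct for that and go on down.

Call:
step_arm:
  moves: [0.1, -0.002, -0.006, -0.02, 0, 0.1, -0.002, -0.006, -0.04, 0, 0.1, -0.002, -0.006, -0.06, 0, 0.1, -0.002, -0.006, -0.085, 0, 0.1, -0.002, -0.006, -0.085, 0, 0.1, -0.002, -0.006, -0.085, 0]

```text
t: 7.05
tcp_pos: [0.5498, 0.3701, 0.1717]
tool_rot: [0.084, 0.996, -0.0, -0.0]
force: [0.1, -0.2, -0.5]
finger_gap: 0.162
gripper_force: 58.6
```

Call:
step_arm:
  moves: [0.1, 0, 0, -0.015, 0, 0.1, 0, 0, -0.03, 0, 0.1, 0, 0, -0.045, 0, 0.1, 0, 0, -0.06, 0, 0.1, 0, 0, -0.06, 0, 0.1, 0, 0, -0.06, 0]

```text
t: 7.8
tcp_pos: [0.5501, 0.3702, 0.16]
tool_rot: [0.084, 0.996, 0.0, 0.0]
force: [-1.9, 0.7, 4.0]
finger_gap: 0.156
gripper_force: 59.0
```

Call:
step_arm:
  moves: [0.1, 0, 0, -0.008, 0, 0.1, 0, 0, -0.016, 0, 0.1, 0, 0, -0.023, 0, 0.1, 0, 0, -0.023, 0, 0.1, 0, 0, -0.023, 0]

```text
t: 8.43
tcp_pos: [0.5501, 0.3702, 0.1557]
tool_rot: [0.084, 0.996, 0.0, 0.0]
force: [-0.5, 0.1, 5.7]
finger_gap: 0.161
gripper_force: 59.3
```

Call:
step_arm:
  moves: [0.1, 0, 0, -0.003, 0, 0.1, 0, 0, -0.003, 0, 0.1, 0, 0, -0.003, 0]

```text
t: 8.8
tcp_pos: [0.5501, 0.3703, 0.1553]
tool_rot: [0.084, 0.996, 0.0, 0.0]
force: [-1.4, -0.3, 6.1]
finger_gap: 0.164
gripper_force: 59.4
```

Call:
step_arm:
  moves: [0.1, 0, 0, -0.003, 0, 0.1, 0, 0, -0.003, 0, 0.1, 0, 0, -0.003, 0]

```text
t: 9.18
tcp_pos: [0.5503, 0.3703, 0.1552]
tool_rot: [0.084, 0.996, 0.0, 0.001]
force: [-1.1, 0.6, 7.8]
finger_gap: 0.159
gripper_force: 59.7
```

Call:
step_arm:
  moves: [0.1, 0, 0, -0.002, 0, 0.1, 0, 0, -0.002, 0, 0.1, 0, 0, -0.002, 0]

```text
t: 9.55
tcp_pos: [0.5503, 0.3703, 0.1551]
tool_rot: [0.084, 0.996, 0.0, 0.001]
force: [-2.3, -0.3, 9.6]
finger_gap: 0.162
gripper_force: 59.9
```

Call:
step_arm:
  moves: [0.1, 0, 0, -0.003, 0, 0.1, 0, 0, -0.003, 0, 0.1, 0, 0, -0.003, 0, 0.1, 0, 0, -0.003, 0]

```text
t: 10.05
tcp_pos: [0.5504, 0.3704, 0.155]
tool_rot: [0.084, 0.996, 0.0, 0.001]
force: [-1.9, 0.4, 11.0]
finger_gap: 0.165
gripper_force: 60.2
```

Run:
```python
from h import *
s=manip.sense(); print(s["force"],s["tcp_pos"],s["finger_gap"])
d=snap("side"); w=snap("wrist")
a=cv2.resize(d["color"][150:285,215:335],None,fx=3.3,fy=3.3,interpolation=cv2.INTER_CUBIC)
b=cv2.resize(w["color"][130:310,180:330],(371,445),interpolation=cv2.INTER_CUBIC)
cv2.imwrite("pics/c5.png",np.hstack([a[:445],b]))
print([manip.sense()["force"].__getitem__(2)])
h=cv2.cvtColor(d["color"],cv2.COLOR_BGR2HSV)[235:275,280:305]; 
for n,D in(("before",pickle.load(open("side.pkl","rb"))),("now",d)):
    h=cv2.cvtColor(D["color"],cv2.COLOR_BGR2HSV)
    for nm,m in(("or",(h[...,0]>5)&(h[...,0]<20)&(h[...,1]>150)),("gr",(h[...,0]>45)&(h[...,0]<85)&(h[...,1]>100))):
        v,u=np.nonzero(m[235:280,275:305]); print(n,nm,len(u),u.mean()+275 if len(u) else 0,v.mean()+235 if len(u) else 0)
```

```text
[-1.93791017  0.38323641 11.03765471] [0.55044098 0.37035368 0.15497425] 0.16453613017455146
[np.float64(11.112122077753899)]
before or 21 290.9047619047619 250.66666666666666
before gr 19 289.05263157894734 259.2105263157895
now or 17 290.29411764705884 257.4117647058824
now gr 5 283.4 256.0
```

View pics/c5.png

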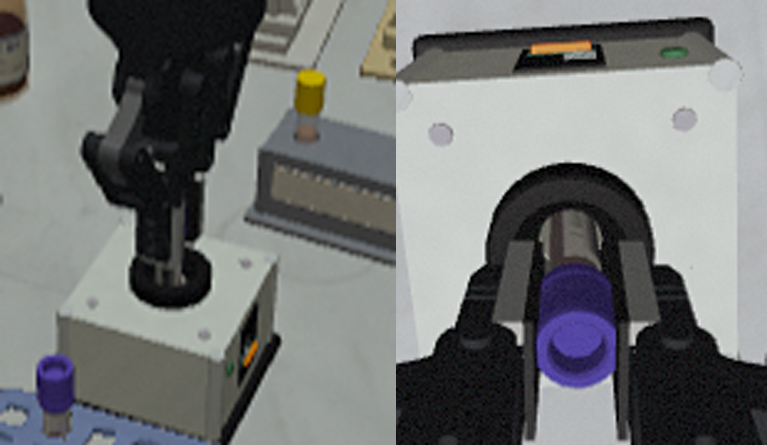

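The tube is seated upright and the orange pointer has dropped to the green mark, at (252,352) in the side crop. I'll nudge the push to mid-range and hand in.

Call:
step_arm:
  moves: [0.1, 0, 0, -0.0015, 0, 0.1, 0, 0, -0.0015, 0, 0.1, 0, 0, -0.0015, 0, 0.1, 0, 0, -0.0015, 0]

```text
t: 10.65
tcp_pos: [0.5505, 0.3704, 0.1549]
tool_rot: [0.084, 0.996, 0.0, 0.001]
force: [-2.5, 0.6, 12.5]
finger_gap: 0.164
gripper_force: 60.3
```

```bash
python3 -c "
from station import manip
s=manip.sense(); print(s['force'],s['tcp_pos'])
if 10.5<s['force'][2]<14.5: print(manip.sign_off())"
```

```text
[-2.52910922  0.63371789 12.49240204] [0.55048639 0.37036242 0.15494367]
the job is handed in; nothing more can be done
None
```

The purple-capped tube is in the reader's well, pressed to the plunger's hard stop and held there by the cap at about 12.5 N, and the job was handed in at about 10.7 s.

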